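# Set the polariser ring of a phone-repair light stage

## Robot

A 6-joint arm with a two-finger parallel gripper is mounted at the origin on the work surface. World frame = base frame: x ahead of the robot, y to its left, z up, the work surface at z = 0. Lengths are in m, angles in rad, forces in N, time in s.
With the tool pointing down it reaches from about 0.375 to 0.975 m from the base axis. Payload 3.8 kg.
Tool frame: the origin (TCP) lies midway between the tips of the shut fingers; the grasp point (between the pads) lies 19 mm behind it; y points along the fingers, x is the direction in which the jaws open and shut, and the axes are right-handed (so a half turn about y gives the same grasp; the last joint's range is limited). The gripper opens to 85 mm and grips with 20 to 120 N. Pads are 22 mm wide; open, the fingers measure 114 mm over their backs; the gripper's body (76 mm by 85 mm) begins 54 mm behind the grasp point. The pads swing forward as they close: fully open they stand 13 mm farther back than shut.
Start: joints at [1.214, 0.264, 1.604, -0, 1.274, -0.037], TCP at [0.212, 0.641, 0.199] pointing down, gripper open.
Joint ranges: [-2.63, 2.63], [-0.94, 2.18], [0.31, 2.57], [-1.31, 4.45], [0, 2.66], [-2.55, 2.55]. Speed limits (rad/s): [2.57, 2.57, 3.14, 3.14, 3.14, 3.14].

## Interface

Orientations are given as a unit quaternion [w, x, y, z].
In Python, from station import bot, claw, get_obs, vision, ticket gives the robot as it stands. The module is installed in compiled form; this text tells all that it offers. Calls block until the motion is done:
- bot.reach(position, orientation): joint-space move of the TCP to a pose.
- bot.move_straight(position, rot=None, velocity=0.15, threshold=None): straight line of the TCP; rot=None keeps the orientation; velocity is the mean speed in m/s. With threshold (N) it stops when the force on the tool has changed by that much, and returns True; else False.
- bot.move_j(angles): joint-space move.
- claw.gripper_to(opening, squeeze=None): finger opening in m; squeeze is the grip in N (None keeps the last); returns when the fingers have stopped.
- bot.dwell(seconds).
- bot.solve_ik(position, orientation): joint angles nearest the present ones, or None.
- get_obs(): the state.
- vision.read_camera(name): name is "scene" or "top"; returns the picture (384x512x3 uint8, red, green, blue); there is no depth.
- vision.camera_model(name): a dict with "camera_matrix" (3x3 intrinsics, pixels), "pose" (4x4, takes a point from camera to world coordinates). Camera axes: x right, y up, looking along -z (the intrinsics and any distortion apply to the point x, -y, -z); pixel columns grow to the right and rows downward; lengths in m; the calibration is good to about 2 mm. A picture is of the moment at which its call begins. camera_model takes no time and is no camera call.
A pose or a line that the arm cannot do raises bot.PlanningError and nothing moves.
- ticket.job_done(): hands the job in, once; it reports no verdict.
The state is a dict: "t": time; "joints": joint angles; "dq": joint speeds; "effort": joint torques, N m; "eef_pos": TCP position; "tcp_rot": TCP orientation; "wrist_force": force on the tool from outside, world axes, zero at the start; "moment": the same for the moment, N m; "width": finger opening in m.
Only numpy, scipy, OpenCV 4.12 (cv2) and the standard library are available. Lean on these libraries where they do the work, as an engineer would, in place of code of your own. Each camera call takes 0.05 s, during which the arm holds its last target.

## Task

Push the upright fin of the light stage's polariser lever around, with the fingertips and without pinching it, until the arrowhead on the ring points at the one long, broad mark of the scale, then press the lamp button on the stage fully in and let it come up again. Leave the lever standing at the mark, do not turn the scale, and leave the small glass panel on the stage and everything else on the bench where it is.

Things in the scene. Friction and masses are not known exactly. Their poses are not given: they have to be found in the camera images.
- stage: Light stage: fixed grey square base 270 x 270 x 30 mm. Origin: centre of its underside, on the axis of ring and scale; x, y along its sides, z up. Concentric on top: black turning ring (radius 82 mm, top 39 mm above the bench), aluminium scale disc (radius 60, top 43), middle with glass (radius 41, top 48). Lamp button at the -x, -y corner; small loose things at the other corners, 117 mm along x and y.
- ring (a joint): Angle of the polariser ring, rad, growing counter-clockwise seen from above; at 0 the lever points along the stage's -x. No end stops within reach: it can be pushed either way round. It stays where it is left (rubs with about 0.16 N m, 1.5 N at the fin; no spring).
- fin (a point): Centre of the top of the lever's upright aluminium fin, 81 mm above the bench, 112 mm from the ring's axis, at the end of a flat lever bar (10 mm wide, top 39 mm above the bench). The fin rises from the bar to 81 mm; it is 20 mm long radially and 14 mm thick in the direction of turning, and is pushed on one flat side; squeezing both at once is pinching.
- pointer (a point): Tip of the white arrowhead on the black ring, in line with the fin (same bearing from the axis), 61 mm from the axis, 40 mm above the bench.
- long_mark (a point): Outer end of the one long broad mark (17 x 7 mm, black, radial) on the aluminium scale disc, 61 mm from the axis, 43 mm above the bench; the 23 other marks, every 15 degrees, are short and thin (5 x 1.8 mm). The arrow points at it when the two points meet seen from above.
- lamp_button_top (a point): Centre of the top of the round grey lamp button (26 mm across) in its black housing (42 mm across), 52 mm above the bench, at one corner of the stage, 112 mm along -x and 112 mm along -y from the stage's centre.
- lamp_button (a joint): Travel of the lamp button, m: 0 up, 0.006 fully in; pressed straight down, springs back; fully in takes about 5 N.
- panel: Loose small glass display panel, 34 x 28 x 4 mm, lying on the glass middle of the stage; origin at the centre of its underside.
- jar: Loose small jar, 26 mm across, 36 mm tall, on a corner of the stage.
- tin: Loose small steel tin, 27 mm across, 18 mm tall, on a corner of the stage.
- nozzle: Loose dark steel hot-air nozzle, 24 mm across, 32 mm tall, on a corner of the stage.
- phone: Loose phone lying on the orange mat left of the stage, 150 x 72 x 8 mm.
- screwdriver: Loose screwdriver lying on the orange mat, 150 mm long.
- tweezers: Loose steel tweezers lying on the bench right of the stage, 130 mm long.
- squeeze_bottle: Loose white bottle standing right of the stage, 48 mm across, 105 mm tall.

How it is judged:
By the outcome, as a careful person would: the job done as asked, in the order asked, and still so for the second after the job is handed in, with the robot touching nothing.
It also fails if it takes over 54 s, if anything falls off the work surface, if the arm or the gripper's body presses on something with over 40 N, if the wrist force passes 120 N, or if a joint passes its speed limit or range.

## Working session

There is one attempt and no reset: what is moved stays moved. The work goes in short steps, each a Python script; the robot and the scene stay as the last script left them, time stands still between calls to the robot, and variables do not carry over. Pictures are saved under pics/ and viewed, and the job is handed in when it is done.

```bash
mkdir -p pics; python3 - <<'E'
from station import bot, claw, get_obs, vision, ticket
import cv2, numpy as np
for n in ("scene","top"):
    im=vision.read_camera(n); cv2.imwrite(f"pics/{n}0.png",cv2.resize(im[:,:,::-1],(800,600),interpolation=cv2.INTER_CUBIC)); np.save(f"pics/{n}0.npy",im)
    m=vision.camera_model(n); print({k:np.round(v,4).tolist() if not isinstance(v,str) else v for k,v in m.items()})
o=get_obs(); print(o["t"],o["tcp_rot"],o["eef_pos"],o["width"])
E
```

```text
{'camera_matrix': [[412.1009, 0.0, 256.8363], [0.0, 412.1009, 196.5901], [0.0, 0.0, 1.0]], 'pose': [[-0.8802, -0.3063, 0.3625, 1.0105], [0.4742, -0.5356, 0.6988, 0.9097], [-0.0198, 0.787, 0.6167, 0.8084], [0.0, 0.0, 0.0, 1.0]]}
{'camera_matrix': [[348.3558, 0.0, 245.8048], [0.0, 348.3558, 192.3031], [0.0, 0.0, 1.0]], 'pose': [[0.0075, 0.9788, -0.2046, 0.3322], [-1.0, 0.0081, 0.0019, 0.0846], [0.0035, 0.2045, 0.9789, 1.2202], [0.0, 0.0, 0.0, 1.0]]}
0.1 [-0.57281877  0.57364163  0.41340558 -0.41462003] [0.21194948 0.64006494 0.19776919] 0.08555240831200016
```

View pics/scene0.png

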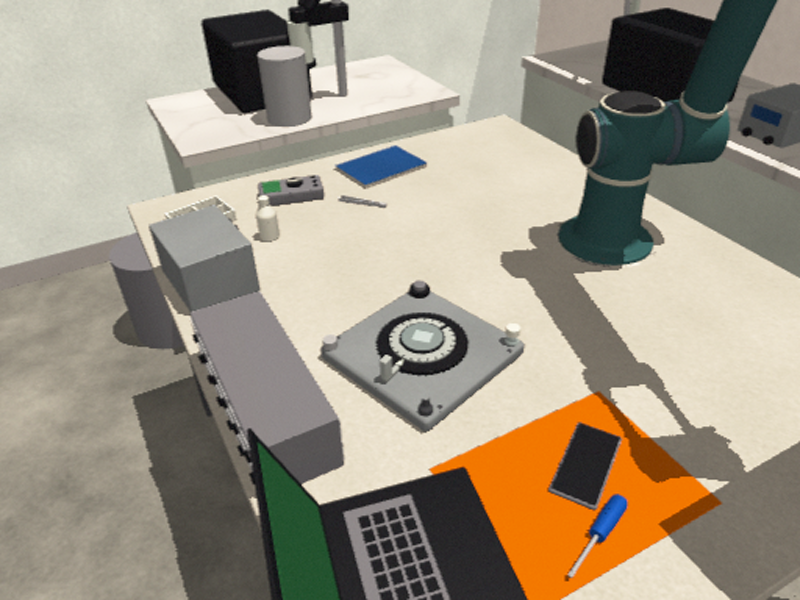

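View pics/top0.png

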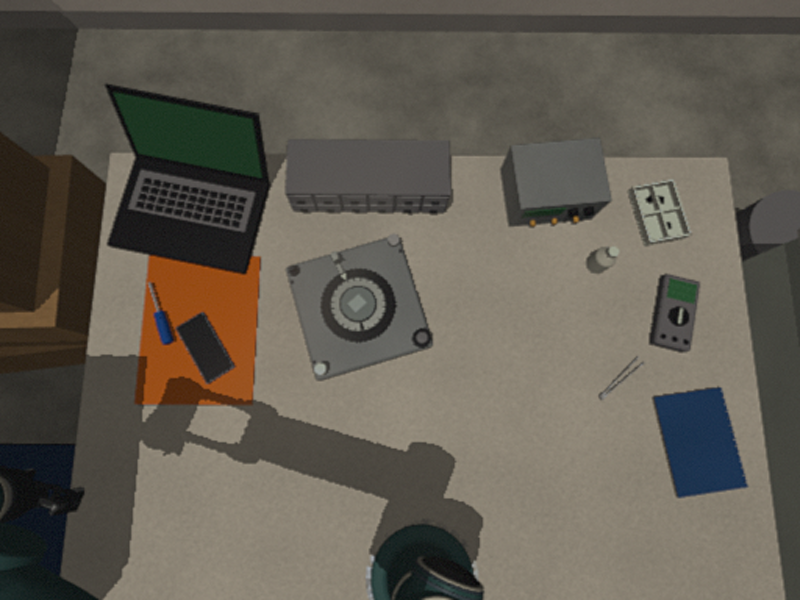

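```bash
python3 - <<'E'
import cv2, numpy as np
a=np.load("pics/top0.npy")[145:250,178:283,::-1]; b=np.load("pics/scene0.npy")[175:280,200:340,::-1]
cv2.imwrite("pics/topc.png",cv2.resize(a,(600,600),interpolation=cv2.INTER_CUBIC))
cv2.imwrite("pics/scenec.png",cv2.resize(b,(800,600),interpolation=cv2.INTER_CUBIC))
E
```

```text
(no output)
```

View pics/topc.png

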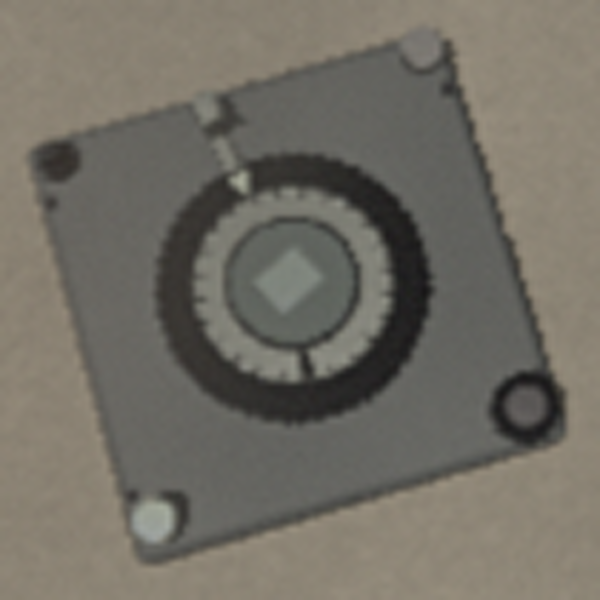

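View pics/scenec.png

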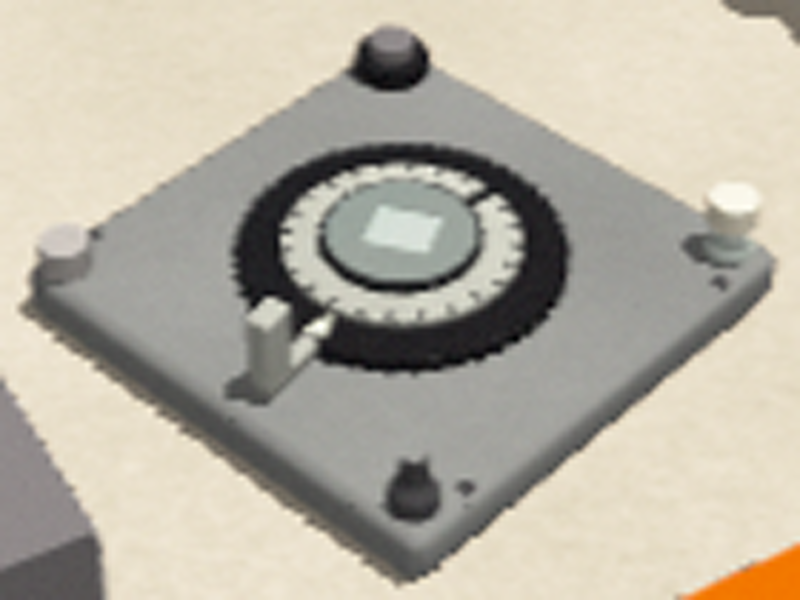

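```bash
cat > h.py <<'E'
import cv2, numpy as np
from station import bot, claw, get_obs, vision, ticket
def ray(n,uv,z):
    m=vision.camera_model(n);K=np.array(m["camera_matrix"]);T=np.array(m["pose"])
    uv=np.atleast_2d(np.array(uv,float));d=np.c_[(uv[:,0]-K[0,2])/K[0,0],-(uv[:,1]-K[1,2])/K[1,1],-np.ones(len(uv))]@T[:3,:3].T
    z=np.asarray(z); s=(z-T[2,3])/d[:,2]; return T[:3,3]+d*s[:,None]
def proj(n,P):
    m=vision.camera_model(n);K=np.array(m["camera_matrix"]);T=np.array(m["pose"])
    p=(np.atleast_2d(P)-T[:3,3])@T[:3,:3]; return np.c_[K[0,2]+K[0,0]*p[:,0]/-p[:,2],K[1,2]+K[1,1]*-p[:,1]/-p[:,2]]
def circ(p):
    A=np.c_[p[:,:2],np.ones(len(p))];s=np.linalg.lstsq(A,(p[:,:2]**2).sum(1),rcond=None)[0]
    c=s[:2]/2;return c,np.sqrt(s[2]+c@c)
def plane_view(n,im,c,z,half=0.16,px=600):
    # rectified picture of plane z: up=+x, left=+y
    W=np.array([[c[0]+half,c[1]+half,z],[c[0]+half,c[1]-half,z],[c[0]-half,c[1]-half,z],[c[0]-half,c[1]+half,z]])
    H=cv2.getPerspectiveTransform(proj(n,W).astype(np.float32),np.float32([[0,0],[px,0],[px,px],[0,px]]))
    return cv2.warpPerspective(im,H,(px,px),flags=cv2.INTER_CUBIC)
def ring(n,im,seed):
    h=cv2.cvtColor(im,cv2.COLOR_RGB2GRAY); m=(h<{"top":62,"scene":70}[n]).astype(np.uint8)
    k,l,st,ce=cv2.connectedComponentsWithStats(m)
    best=[i for i in range(1,k) if st[i,0]<seed[0]<st[i,0]+st[i,2] and st[i,1]<seed[1]<st[i,1]+st[i,3] and 200<st[i,4]<6000]
    return l,st,best
E
python3 - <<'E'
from h import *
for n,seed in (("top",(229,194)),("scene",(270,218))):
    im=np.load(f"pics/{n}0.npy"); l,st,b=ring(n,im,seed); print(n,[st[i].tolist() for i in b])
    for i in b:
        c,_=cv2.findContours((l==i).astype(np.uint8),cv2.RETR_EXTERNAL,cv2.CHAIN_APPROX_NONE)
        q=cv2.convexHull(max(c,key=len))[:,0]; P=ray(n,q,0.039); ctr,r=circ(P)
        for _ in range(5):
            e=abs(np.linalg.norm(P[:,:2]-ctr,axis=1)-r); ctr,r=circ(P[e<0.003])
        print(ctr,r,(e<.003).sum(),len(e))
    v=plane_view(n,im,(0.64,0.13),0.043); cv2.imwrite(f"pics/{n}_r0.png",v[:,:,::-1])
E
```

```text
top [[206, 172, 48, 47, 724]]
[0.57057364 0.13967027] 0.08153063679422962 31 31
scene [[241, 200, 58, 40, 773]]
[0.57408598 0.14505459] 0.08365397363768926 25 25
```

```bash
python3 - <<'E'
from h import *
V=[]
for n in ("top","scene"):
    im=np.load(f"pics/{n}0.npy"); V.append(plane_view(n,im,(0.571,0.14),0.043,half=.17,px=400))
cv2.imwrite("pics/r0.png",np.hstack(V)[:,:,::-1])
E
```

```text
(no output)
```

View pics/r0.png

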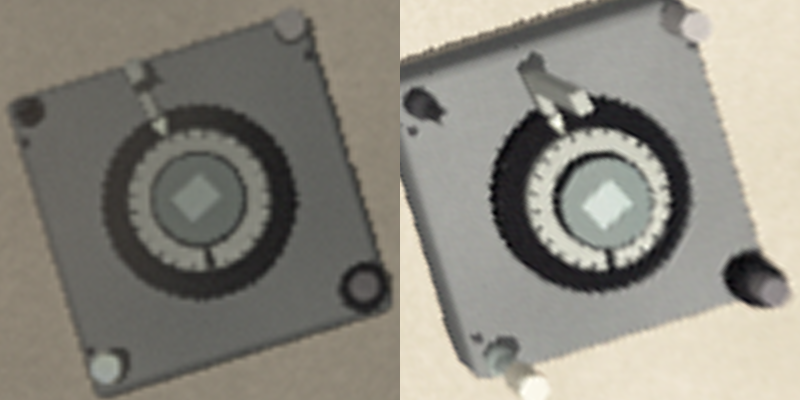

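```bash
cat >> h.py <<'E'
def sample(n,g,P):
    uv=proj(n,P).astype(np.float32); return cv2.remap(g,uv[:,:1],uv[:,1:],cv2.INTER_CUBIC)[:,0]
def disc(n,im,c0,z=0.043,r0=0.052,r1=0.070):
    g=im.astype(np.float32).mean(2); c=np.array(c0,float)
    for _ in range(4):
        pts=[]
        for a in np.radians(np.arange(0,360,3)):
            r=np.linspace(r0,r1,90); P=np.c_[c[0]+r*np.cos(a),c[1]+r*np.sin(a),np.full(90,z)]
            s=sample(n,g,P); d=np.diff(s); 
            if s[:30].max()-s[-15:].min()<30 or s[-30:].max()>s.min()+25: continue
            th=(s.max()+s[-30:].min())/2; k=np.where((s[:-1]>th)&(s[1:]<=th))[0]
            if len(k): pts.append(P[k[-1],:2])
        pts=np.array(pts); c,r=circ(pts)
        for _ in range(3):
            e=abs(np.linalg.norm(pts-c,axis=1)-r); c,r=circ(pts[e<0.002])
    return c,r,len(pts)
def bearing(n,im,c,z,ra,rb,sign,guess,w=0.35):
    # intensity-weighted bearing of dark(-1)/bright(+1) feature in annulus sector
    g=im.astype(np.float32).mean(2); a=guess+np.linspace(-w,w,281)
    prof=np.mean([sample(n,g,np.c_[c[0]+r*np.cos(a),c[1]+r*np.sin(a),np.full(281,z)]) for r in np.linspace(ra,rb,12)],0)*sign
    p=prof-np.median(prof); p[p<0.4*p.max()]=0; i=p.argmax()
    lo=i
    while lo>0 and p[lo-1]>0: lo-=1
    hi=i
    while hi<280 and p[hi+1]>0: hi+=1
    return (a[lo:hi+1]*p[lo:hi+1]).sum()/p[lo:hi+1].sum(), a[hi]-a[lo]
E
python3 - <<'E'
from h import *
for n in ("top","scene"):
    im=np.load(f"pics/{n}0.npy"); c,r,k=disc(n,im,(0.572,.142)); print(n,c,r,k)
    c2,r2,k2=disc(n,im,c,z=.039,r0=0.078,r1=.09) if 0 else (0,0,0)
    m=bearing(n,im,c,.043,.046,.058,-1,-3.0,w=.5); f=bearing(n,im,c,.040,.064,.10,1,0.45); f2=bearing(n,im,c,.040,.063,.073,1,0.45)
    print("mark",np.degrees(m),"lever",np.degrees(f),np.degrees(f2))
E
```

```text
top [0.5710579  0.14103304] 0.05964063853597017 115
mark [-169.89520574    8.79899471] lever [27.57633814  6.73225409] [27.32034898  7.30521189]
scene [0.57212132 0.14186803] 0.06013107870439326 108
mark [-168.52085097    8.18511136] lever [27.16786402  7.01873299] [26.87926561  7.44845134]
```

```bash
python3 - <<'E'
from h import *
s=512/800
print("drawer front bottom/top",ray("top",[[370*s,211*s]],0.0),ray("top",[[370*s,195*s]],0.1), "mag",ray("scene",[[335*s,465*s]],0.0),ray("scene",[[285*s,445*s]],0.1))
# button: housing/button centroid; crop px
u=178+np.array([[527,406]])/600*105; u[:,1]=145+406/600*105
print("btn top",ray("top",u-0.5,0.052)); 
v=np.array([[200+390/800*140,175+43/600*105]]); print("btn scene",ray("scene",v-.5,.052))
from scipy.spatial.transform import Rotation as R
o=get_obs(); q=o["tcp_rot"]; print(R.from_quat(q,scalar_first=True).as_matrix().round(3))
C=np.array([.5716,.1415])
def pose(th,rad,tan,z,sx,kind):
    e=np.array([np.cos(th),np.sin(th),0]);t=np.array([-e[1],e[0],0])
    x=sx*(e if kind=='r' else t); y=np.array([0,0,-1.]); M=np.c_[x,y,np.cross(x,y)]
    p=np.r_[C,0]+rad*e+tan*t; p[2]=z; return p,R.from_matrix(M).as_quat(scalar_first=True)
for kind in 'rt':
  for sx in (1,-1):
    for th in (27,80,135,191):
        p,qq=pose(np.radians(th),.112,-.018,.052,sx,kind)
        j=bot.solve_ik(p,qq); print(kind,sx,th,None if j is None else np.round(j,2))
E
```

```text
drawer front bottom/top [[0.8036743  0.11729048 0.        ]] [[0.8021214  0.11508784 0.1       ]] mag [[0.81340864 0.29263536 0.        ]] [[0.88537592 0.30252724 0.1       ]]
btn top [[0.49672455 0.00094772 0.052     ]]
btn scene [[0.50134997 0.00462973 0.052     ]]
[[ 0.314 -0.001 -0.949]
 [ 0.949 -0.002  0.314]
 [-0.002 -1.     0.   ]]
r 1 27 [ 0.22  0.43  1.67 -0.    1.04 -0.25]
r 1 80 [ 0.35  0.35  1.77 -0.    1.01 -1.05]
r 1 135 [ 0.39  0.18  2.   -0.    0.96 -1.97]
r 1 191 None
r -1 27 None
r -1 80 [ 0.35  0.35  1.77 -0.    1.01  2.1 ]
r -1 135 [0.39 0.18 2.   0.   0.96 1.17]
r -1 191 [ 0.24  0.04  2.16 -0.    0.95  0.05]
t 1 27 [ 0.22  0.43  1.67 -0.    1.04 -1.82]
t 1 80 None
t 1 135 None
t 1 191 [ 0.24  0.04  2.16 -0.    0.95  1.62]
t -1 27 [ 0.22  0.43  1.67 -0.    1.04  1.32]
t -1 80 [ 0.35  0.35  1.77 -0.    1.01  0.52]
t -1 135 [ 0.39  0.18  2.   -0.    0.96 -0.4 ]
t -1 191 [ 0.24  0.04  2.16 -0.    0.95 -1.52]
```

```bash
cat >> h.py <<'E'
from scipy.spatial.transform import Rotation as R
C=np.array([.5716,.1415])
def pose(thdeg,rad,tan,z):
    th=np.radians(thdeg)
    e=np.array([np.cos(th),np.sin(th),0]);t=np.array([-e[1],e[0],0])
    x=-t; y=np.array([0,0,-1.]); M=np.c_[x,y,np.cross(x,y)]
    p=np.r_[C,0]+rad*e+tan*t; p[2]=z; return p,R.from_matrix(M).as_quat(scalar_first=True)
def look(tag,guess):
    D=[]
    for n in ("top","scene"):
        im=vision.read_camera(n); np.save(f"pics/{n}_{tag}.npy",im); 
        c=dict(top=(.57106,.14103),scene=(.57212,.14187))[n]
        D.append(plane_view(n,im,c,.043,half=.17,px=400))
        m=bearing(n,im,c,.043,.046,.058,-1,-3.0,w=.5); f=bearing(n,im,c,.040,.063,.10,1,np.radians(guess),w=.3)
        print(n,"mark",np.degrees(m).round(2),"lever",np.degrees(f).round(2)%360)
    cv2.imwrite(f"pics/r_{tag}.png",np.hstack(D)[:,:,::-1])
def st(s=""):
    o=get_obs(); print(s,"t",round(o["t"],2),"pos",o["eef_pos"].round(4),"F",np.round(o["wrist_force"],2),"w",round(o["width"],4))
E
python3 - <<'E'
from h import *
claw.gripper_to(0.0,20); st()
bot.reach(*pose(27.4,.112,-.042,.16)); st("above")
bot.move_straight(pose(27.4,.112,-.042,.057)[0],velocity=.12); st("down")
hit=bot.move_straight(pose(27.4,.112,-.018,.057)[0],velocity=.03,threshold=1.0); st(f"touch {hit}")
look("a",27.4)
E
```

```text
t 0.87 pos [0.2122 0.6408 0.199 ] F [ 0.14 -0.39 -0.31] w 0.0001
above t 3.29 pos [0.6901 0.1569 0.1601] F [0.03 0.49 0.31] w 0.0
down t 4.3 pos [0.6913 0.156  0.0581] F [ 0.23 -0.28 -0.13] w -0.0
touch False t 5.25 pos [0.6794 0.177  0.057 ] F [ 0.36  0.97 -0.18] w -0.0002
top mark [-152.21   20.67] lever [41.36  7.61]
scene mark [-168.54    8.19] lever [27.16  7.24]
```

View pics/r_a.png

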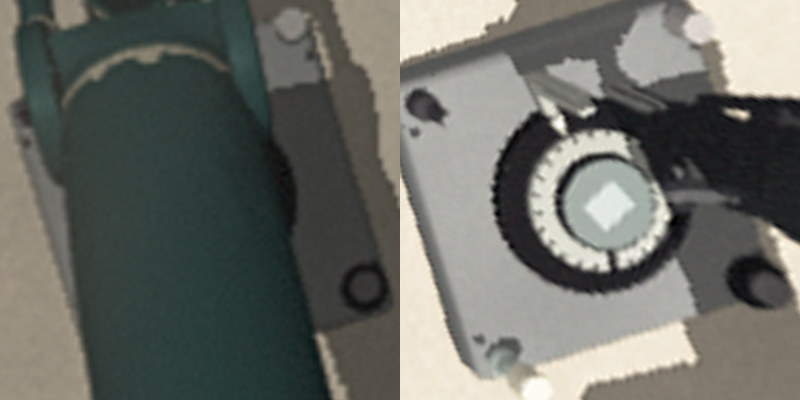

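```bash
python3 - <<'E'
from h import *
for th in np.arange(35.4,180.1,8):
    p,q=pose(th,.112,-.018,.057); bot.move_straight(p,q,velocity=.08)
    if int(th)%24==11: st(th)
st("end"); look("b",176)
E
```

```text
35.4 t 5.7 pos [0.6733 0.1916 0.057 ] F [-0.37 -0.52 -0.1 ] w -0.0002
59.4 t 6.75 pos [0.6445 0.2284 0.0571] F [-0.11  0.39  0.88] w 0.0
83.4 t 7.8 pos [0.6029 0.2505 0.0571] F [ 0.18 -0.55  0.32] w 0.0004
107.4 t 8.85 pos [0.5561 0.2538 0.0572] F [ 0.24 -0.27 -0.17] w -0.0001
131.4 t 9.9 pos [0.5118 0.2377 0.0572] F [ 0.09 -0.81 -0.66] w -0.0
155.4 t 10.95 pos [0.4779 0.2049 0.0572] F [ 0.91  0.64 -0.32] w -0.0004
179.4 t 12.0 pos [0.4603 0.1611 0.0571] F [-0.77 -0.2   0.28] w -0.0001
end t 12.0 pos [0.4603 0.1611 0.0571] F [-0.77 -0.2   0.28] w -0.0001
top mark [-172.75    7.98] lever [189.8    6.88]
scene mark [-168.51    8.19] lever [189.43   5.52]
```

View pics/r_b.png

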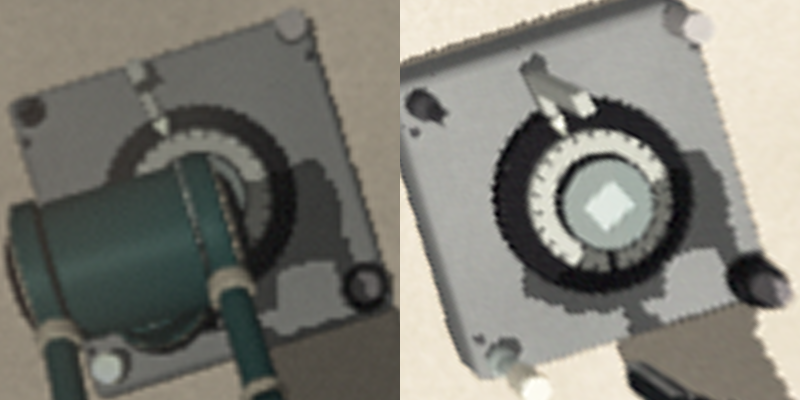

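```bash
python3 - <<'E'
from h import *
a=np.load("pics/scene_a.npy")[100:280,140:380]; b=np.load("pics/scene_b.npy")[100:280,140:380]
cv2.imwrite("pics/raw_ab.png",np.vstack([cv2.resize(x[:,:,::-1],None,fx=1.65,fy=1.65,interpolation=cv2.INTER_CUBIC) for x in (a,b)]))
E
```

```text
(no output)
```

View pics/raw_ab.png

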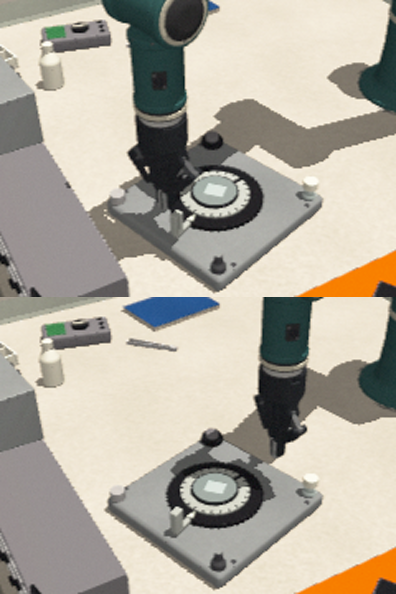

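```bash
python3 - <<'E'
from h import *
P=[[.6794,.177,.057],[.671,.193,.081],[.671,.193,.039],[.6794,.177,.081]]
a=np.load("pics/scene_a.npy").copy(); b=np.load("pics/scene_b.npy").copy()
s=6
def crop(im,c,pts):
    x0,y0=int(c[0])-30,int(c[1])-40; v=cv2.resize(im[y0:y0+80,x0:x0+66,::-1],None,fx=s,fy=s,interpolation=cv2.INTER_CUBIC)
    for k,p in enumerate(pts): cv2.circle(v,(int((p[0]-x0+.5)*s),int((p[1]-y0+.5)*s)),4,[(0,0,255),(0,255,0),(255,0,0),(255,255,0)][k],-1)
    return v
pa=proj("scene",P); pb=proj("scene",[[.4603,.1611,.0571],[.4603,.1611,0.03]]); print(pa,pb)
cv2.imwrite("pics/tip.png",np.hstack([crop(a,pa[0],pa),crop(b,pb[0],pb)]))
E
```

```text
[[241.37446284 233.29188016]
 [246.61738518 229.12337009]
 [247.17089233 240.75793697]
 [240.98116488 226.59135172]] [[306.95301348 204.1859923 ]
 [306.44074977 211.38894905]]
```

View pics/tip.png

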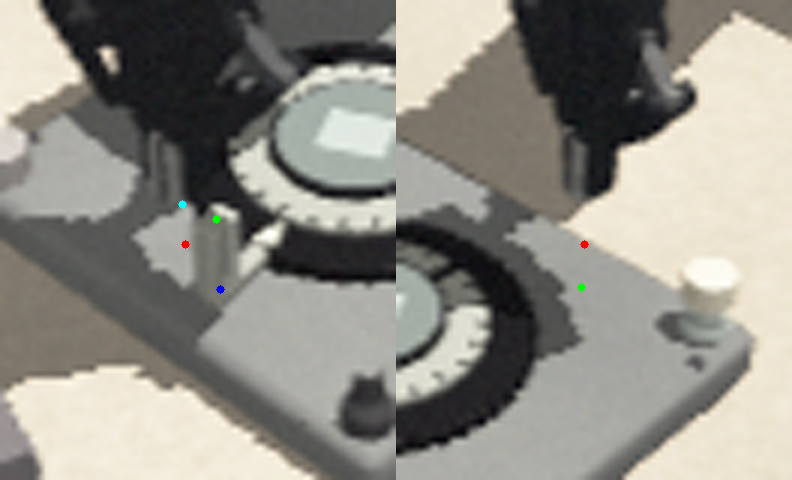

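```bash
python3 - <<'E'
from h import *
p=get_obs()["eef_pos"].copy(); print(proj("scene",[p]))
# 0.034 leaves clearance over stage if reported z is right
p[2]=.034
print(bot.move_straight(p,velocity=.05,threshold=3)); st(); print(get_obs()["joints"].round(4))
P=get_obs()["eef_pos"]
for n in ("scene","top"):
    im=vision.read_camera(n); np.save(f"pics/{n}_c.npy",im)
im=np.load("pics/scene_c.npy"); q=proj("scene",[P,P*[1,1,0]+[0,0,.03]]); s=8
v=cv2.resize(im[160:235,270:345,::-1],None,fx=s,fy=s,interpolation=cv2.INTER_CUBIC)
for k,u in enumerate(q): cv2.circle(v,tuple(int(t) for t in (u-[270,160]+.5)*s),4,[(0,0,255),(0,255,0)][k],-1)
cv2.imwrite("pics/c.png",v)
im=np.load("pics/top_c.npy");q=proj("top",[P]);x0,y0=(q[0]-40).astype(int)
v=cv2.resize(im[y0:y0+75,x0:x0+90,::-1],None,fx=s,fy=s,interpolation=cv2.INTER_CUBIC);cv2.circle(v,tuple(int(t) for t in (q[0]-[x0,y0]+.5)*s),4,(0,0,255),-1)
cv2.imwrite("pics/ct.png",v)
E
```

```text
[[306.98908958 204.19821657]]
False
 t 12.71 pos [0.46   0.1612 0.0336] F [-0.4   0.46 -0.59] w 0.0002
[ 0.286   0.0801  2.1515  0.      0.9109 -1.2743]
```

View pics/c.png

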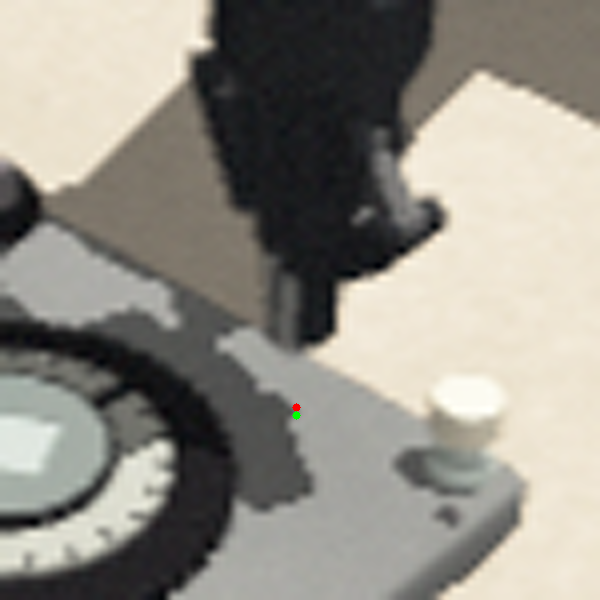

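View pics/ct.png

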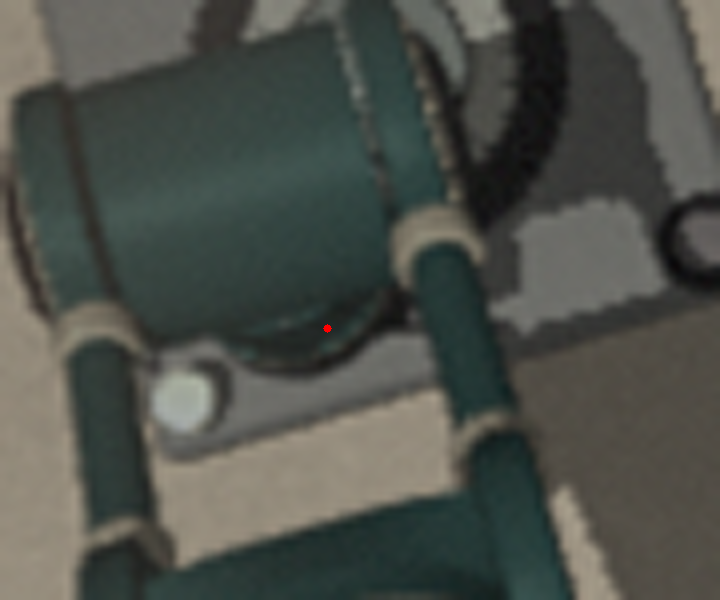

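```bash
python3 - <<'E'
from h import *
p=get_obs()["eef_pos"].copy()
p[2]=.0
print(bot.move_straight(p,velocity=.03,threshold=3)); st()
im=vision.read_camera("scene"); np.save("pics/scene_d.npy",im); P=get_obs()["eef_pos"]; s=8
q=proj("scene",[P,P*[1,1,0]+[0,0,.03]])
v=cv2.resize(im[160:235,270:345,::-1],None,fx=s,fy=s,interpolation=cv2.INTER_CUBIC)
for k,u in enumerate(q): cv2.circle(v,tuple(int(t) for t in (u-[270,160]+.5)*s),4,[(0,0,255),(0,255,0)][k],-1)
cv2.imwrite("pics/d.png",v)
E
```

```text
False
 t 14.09 pos [4.608e-01 1.614e-01 2.000e-04] F [ 0.35  0.72 -0.6 ] w 0.0001
```

View pics/d.png

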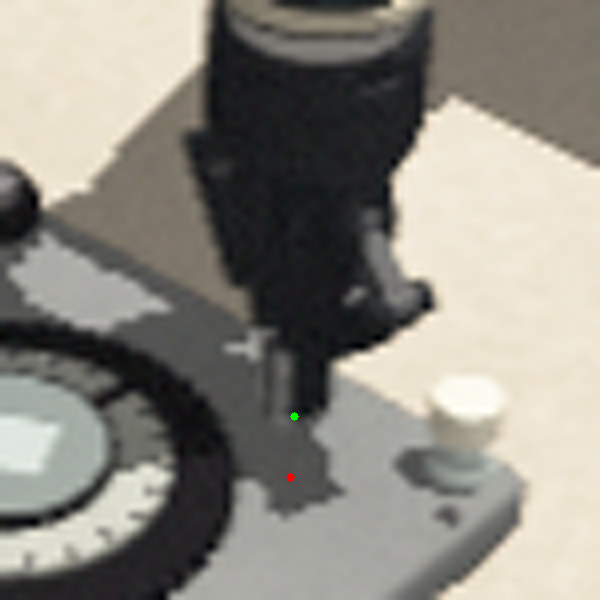

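```bash
python3 - <<'E'
from h import *
p=get_obs()["eef_pos"].copy(); p[2]=.09
bot.move_straight(p,velocity=.2)
bot.reach(*pose(27.4,.112,-.042,.11)); st("above")
bot.move_straight(pose(27.4,.112,-.042,.026)[0],velocity=.12); st("down")
hit=bot.move_straight(pose(27.4,.112,-.014,.026)[0],velocity=.04,threshold=1.5); st(f"touch {hit}")
im=vision.read_camera("scene"); P=get_obs()["eef_pos"]+[0,0,.03]; q=proj("scene",[P]);s=8
v=cv2.resize(im[185:260,205:290,::-1],None,fx=s,fy=s,interpolation=cv2.INTER_CUBIC)
cv2.circle(v,tuple(int(t) for t in (q[0]-[205,185]+.5)*s),4,(0,0,255),-1)
cv2.imwrite("pics/e.png",v)
E
```

```text
above t 16.93 pos [0.6899 0.1558 0.1094] F [0.53 0.88 0.84] w -0.0001
down t 17.77 pos [0.6911 0.1559 0.0268] F [0.68 0.12 0.2 ] w 0.0001
touch False t 18.62 pos [0.6771 0.1807 0.0258] F [-0.59 -0.26  0.22] w 0.0001
```

View pics/e.png

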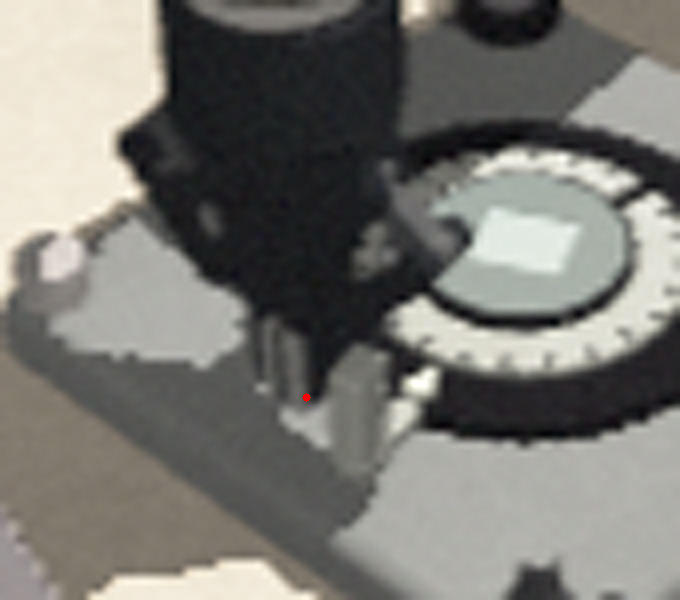

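```bash
python3 - <<'E'
from h import *
for th in (33,39,45,51):
    p,q=pose(th,.112,-.014,.026); bot.move_straight(p,q,velocity=.07); st(th)
im=vision.read_camera("scene"); s=8
v=cv2.resize(im[185:260,205:290,::-1],None,fx=s,fy=s,interpolation=cv2.INTER_CUBIC)
cv2.imwrite("pics/f.png",v)
np.save("pics/scene_f.npy",im); print(np.degrees(bearing("scene",im,(.57212,.14187),.040,.063,.08,1,np.radians(50),w=.4)))
E
```

```text
33 t 18.98 pos [0.6729 0.1908 0.0258] F [-0.36 -0.47 -0.04] w 0.0001
39 t 19.3 pos [0.6674 0.201  0.0259] F [-0.18 -0.27  0.52] w 0.0
45 t 19.62 pos [0.6608 0.2107 0.0261] F [-0.01 -0.39  0.13] w 0.0
51 t 19.93 pos [0.6531 0.2196 0.0261] F [-0.52  0.38  0.09] w 0.0001
[51.17652362 11.29545368]
```

View pics/f.png

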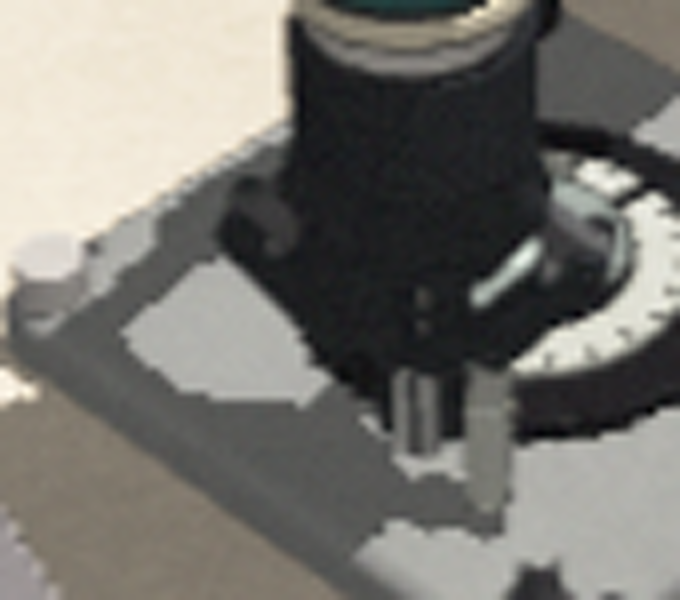

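```bash
python3 - <<'E'
from h import *
for th in list(np.arange(59,176,8))+[182]:
    p,q=pose(th,.112,-.014,.026); bot.move_straight(p,q,velocity=.08)
    if not hasattr(bot,"_") and int(th)%32==11: st(th)
st("end"); look("g",182)
E
```

```text
75 t 21.03 pos [0.6143 0.2459 0.026 ] F [-0.22  1.04 -0.12] w -0.0003
107 t 22.43 pos [0.5526 0.2526 0.0261] F [ 0.24 -0.31  0.11] w 0.0003
139 t 23.83 pos [0.4966 0.2257 0.0261] F [-0.19  0.47  0.33] w 0.0001
171 t 25.23 pos [0.4634 0.1731 0.026 ] F [-0.28  0.67 -0.99] w -0.0002
end t 25.65 pos [0.4594 0.1518 0.026 ] F [ 0.57 -0.19  0.07] w -0.0001
top mark [-160.6    10.23] lever [196.87   4.79]
scene mark [-168.6     8.39] lever [185.19   8.84]
```

View pics/r_g.png

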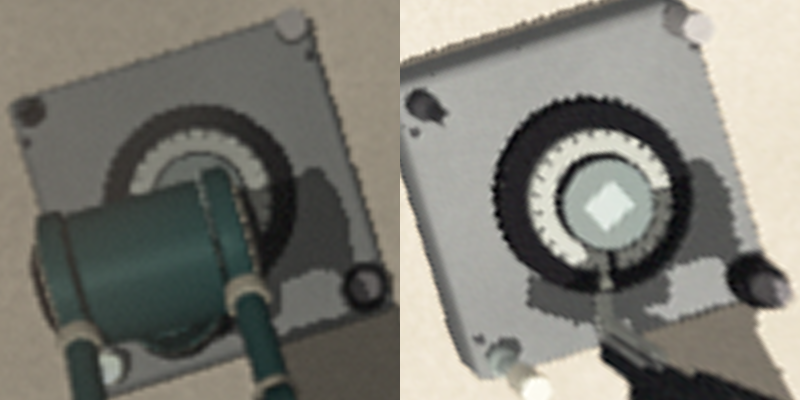

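```bash
python3 - <<'E'
from h import *
im=np.load("pics/scene_g.npy"); c=(.57212,.14187)
for ra,rb in ((.063,.068),(.068,.075),(.075,.082),(.082,.095)):
    print(ra,np.degrees(bearing("scene",im,c,.040,ra,rb,1,np.radians(184),w=.25)))
v=plane_view("scene",im,(.49,.14),.042,half=.05,px=600); cv2.imwrite("pics/g.png",v[:,:,::-1])
E
```

```text
0.063 [185.5249744    6.85503076]
0.068 [186.02940616   8.38973914]
0.075 [185.77758349   8.59436693]
0.082 [183.7252934    8.69668082]
```

View pics/g.png

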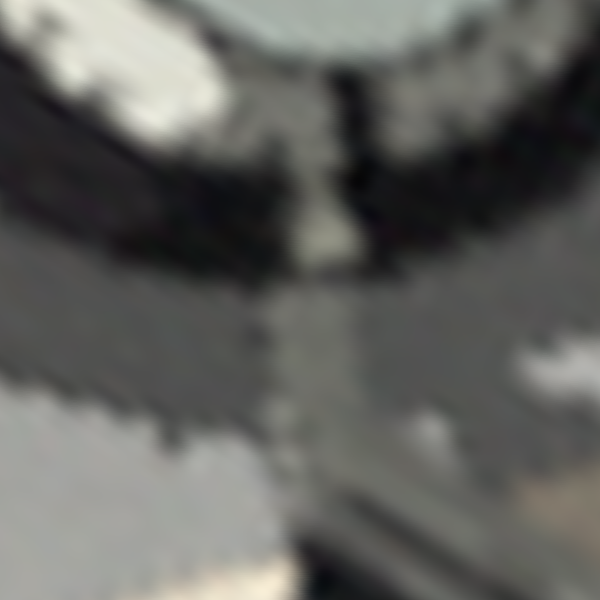

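```bash
cat >> h.py <<'E'
def fine(tag,g=188,names=("scene",)):
    for n in names:
        im=vision.read_camera(n); np.save(f"pics/{n}_{tag}.npy",im); c=dict(top=(.57106,.14103),scene=(.57212,.14187))[n]
        m=np.degrees(bearing(n,im,c,.043,.047,.057,-1,np.radians(190.5),w=.3)[0])
        print(n,"mark",m.round(2),[np.degrees(bearing(n,im,c,.040,a,b,1,np.radians(g),w=.22)[0]).round(2) for a,b in ((.063,.068),(.068,.075),(.075,.081),(.063,.078))])
        cv2.imwrite(f"pics/{n}_{tag}.png",plane_view(n,im,(.5,.135),.042,half=.05,px=500)[:,:,::-1])
E
python3 - <<'E'
from h import *
for th in (184.5,186.5):
    p,q=pose(th,.112,-.014,.026); bot.move_straight(p,q,velocity=.03)
st(); fine("h")
E
```

```text
t 26.35 pos [0.4588 0.1428 0.026 ] F [-0.3   0.98  0.3 ] w -0.0
scene mark 191.43 [np.float64(189.4), np.float64(190.06), np.float64(189.79), np.float64(189.79)]
```

View pics/scene_h.png

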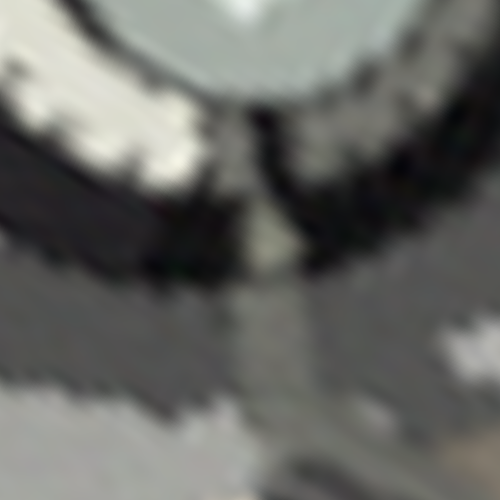

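```bash
python3 - <<'E'
from h import *
p,q=pose(187.8,.112,-.014,.026); bot.move_straight(p,q,velocity=.02)
st(); fine("i",g=190)
p,q=pose(187.8,.112,-.034,.026); bot.move_straight(p,q,velocity=.06)
p[2]=.10; bot.move_straight(p,q,velocity=.15)
p,q=pose(187.8,.112,-.014,.1)
p=np.array([.497,.002,.12]); bot.move_straight(p,q,velocity=.2); st(); fine("j",g=190,names=("scene","top"))
E
```

```text
t 26.68 pos [0.4588 0.1402 0.026 ] F [0.18 0.62 0.  ] w 0.0
scene mark 191.49 [np.float64(191.3), np.float64(191.41), np.float64(191.02), np.float64(191.24)]
 t 28.82 pos [0.4963 0.0025 0.1193] F [0.22 0.46 0.18] w 0.0
scene mark 191.44 [np.float64(191.52), np.float64(191.56), np.float64(191.2), np.float64(191.41)]
top mark 190.17 [np.float64(191.16), np.float64(191.03), np.float64(190.39), np.float64(190.98)]
```

View pics/scene_j.png

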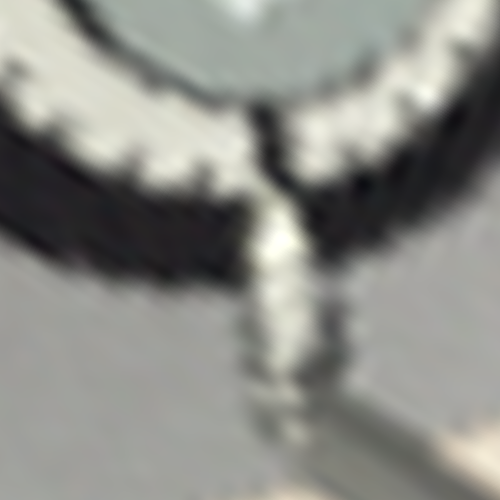

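View pics/top_j.png

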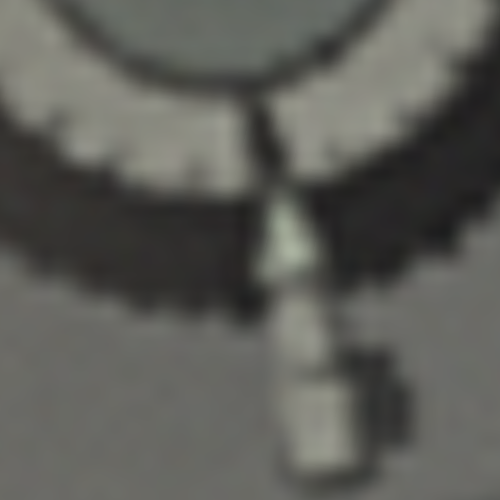

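```bash
python3 - <<'E'
from h import *
p=np.array([.4982,.0014,.035]); bot.move_straight(p,velocity=.12); st("pre")
im=vision.read_camera("scene"); s=8
v=cv2.resize(im[165:225,235:305,::-1],None,fx=s,fy=s,interpolation=cv2.INTER_CUBIC);cv2.imwrite("pics/k.png",v)
E
```

```text
pre t 29.78 pos [0.4989 0.0015 0.0356] F [-0.24 -0.72  0.22] w -0.0005
```

View pics/k.png

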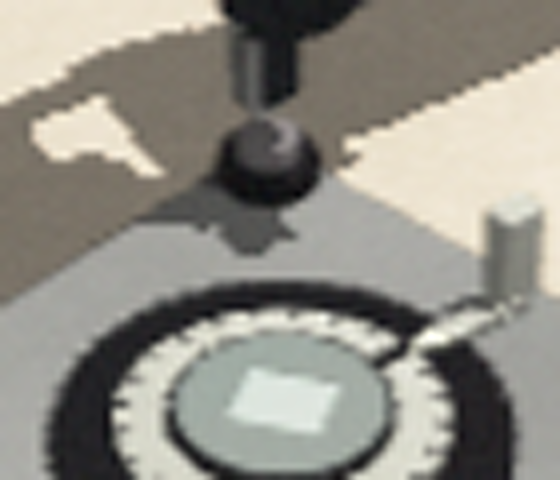

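Fingertips hang centred just above the button (about (265,105) vs button (265,140)). Press down.

```bash
python3 - <<'E'
from h import *
p=np.array([.4982,.0014,.004])
h=bot.move_straight(p,velocity=.012,threshold=2.0); st(f"contact {h}"); z0=get_obs()["eef_pos"][2]
h=bot.move_straight(np.r_[p[:2],z0-.012],velocity=.008,threshold=9.0); st(f"press {h}")
bot.dwell(.3); st("held")
im=vision.read_camera("scene"); s=8
cv2.imwrite("pics/l.png",cv2.resize(im[165:225,235:305,::-1],None,fx=s,fy=s,interpolation=cv2.INTER_CUBIC))
E
```

```text
contact True t 31.29 pos [0.4982 0.0014 0.0177] F [-0.63 -0.09  2.5 ] w 0.0002
press True t 32.02 pos [0.4982 0.0014 0.0138] F [-1.43 -0.66  3.97] w 0.0
held t 32.32 pos [0.4981 0.0014 0.0137] F [-0.14 -0.75  5.58] w -0.0001
```

View pics/l.png

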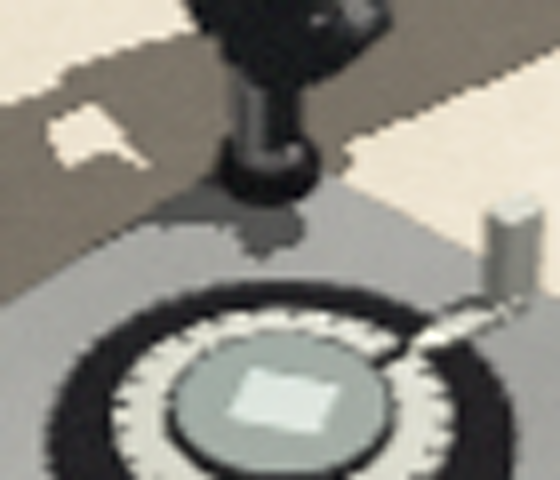

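```bash
python3 - <<'E'
from h import *
for z in (.0127,.0117,.0107,.0097):
    bot.move_straight(np.array([.4982,.0014,z]),velocity=.01); bot.dwell(.15); st(z)
    if get_obs()["wrist_force"][2]>18: break
E
```

```text
0.0127 t 32.85 pos [0.4982 0.0014 0.0136] F [-1.98  0.52 10.79] w -0.0002
0.0117 t 33.25 pos [0.4983 0.0014 0.0135] F [-4.71 -0.13 18.58] w 0.0
```

```bash
python3 - <<'E'
from h import *
bot.move_straight(np.array([.4982,.0014,.05]),velocity=.04); st("up")
bot.move_straight(np.array([.4982,-.02,.16]),velocity=.15)
bot.move_straight(np.array([.45,-.2,.2]),velocity=.25); st("away"); fine("m",g=190,names=("scene","top")); look("n",190)
im=np.load("pics/scene_n.npy"); cv2.imwrite("pics/n.png",cv2.resize(im[165:285,205:345,::-1],None,fx=5,fy=5,interpolation=cv2.INTER_CUBIC))
E
```

```text
up t 34.36 pos [0.4979 0.0014 0.0497] F [-0.01  0.22  0.38] w 0.0003
away t 36.17 pos [ 0.4496 -0.1991  0.1991] F [ 0.15 -0.44  0.46] w 0.0001
scene mark 191.44 [np.float64(191.49), np.float64(191.56), np.float64(191.21), np.float64(191.41)]
top mark 190.17 [np.float64(191.14), np.float64(191.01), np.float64(190.41), np.float64(190.95)]
top mark [-169.89    8.8 ] lever [190.47   6.75]
scene mark [-168.51    8.19] lever [190.83   6.63]
```

View pics/r_n.png

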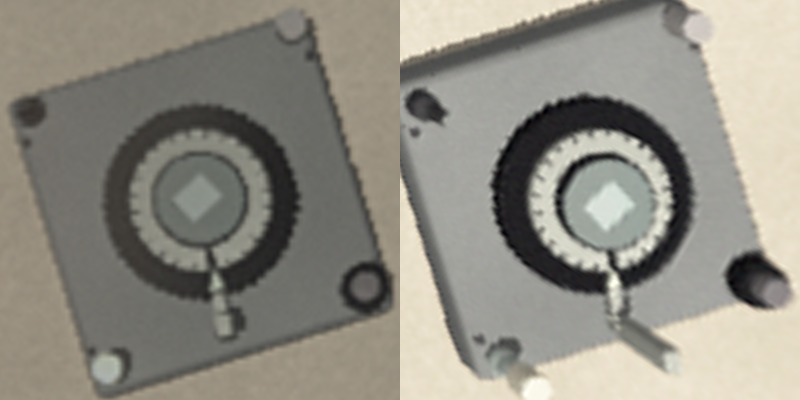

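View pics/n.png

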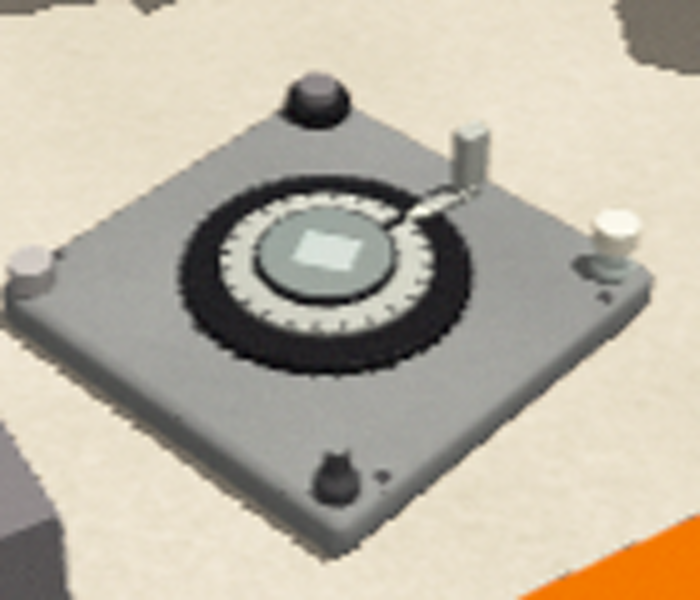

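```bash
python3 -c "
from h import *
ticket.job_done(); st()"
```

```text
the job is handed in; nothing more can be done
the job is handed in; nothing more can be done
```

I pushed the polariser lever counter-clockwise round to the long mark with the shut fingertips. I then pressed the lamp button fully in, let it come up, moved the arm clear and handed the job in at about 36 s.

**First sweep missed:** the real fingertips sat about 30 mm higher than the reported tool position, so the first sweep passed over the fin without touching anything. I found this in the scene camera, corrected the height and repeated the sweep.

**Arrow against the mark:** the two cameras disagree slightly, by no more than about 0.8°.

| Camera | Arrow | Mark |
|---|---|---|
| Scene | 191.4° | 191.4° |
| Top | 190.95° | 190.2° |

With the lever bar included, the differences are −0.7° (scene) and +0.4° (top).

**Scale and surroundings:** the mark's bearing is the same as at the start (within 0.02°), so the scale did not turn. The panel, jar, tin and nozzle look unmoved in the final pictures. I did not re-check the items off the stage, but the arm worked well clear of them.

**Button:** it hit its stop, with force rising to 18.6 N and no further travel, and it was up again in the last picture.

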